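# Open the teaspoon box

### The arm

A 6-joint arm with a two-finger parallel gripper is mounted at the origin on a cart in front of the work surface, level with it; the furniture and walls round the work are solid. World frame = base frame: x ahead of the robot, y to its left, z up, the work surface at z = 0. Lengths are in m, angles in rad, forces in N, time in s.
With the tool pointing down it reaches from about 0.35 to 0.85 m from the base axis. Payload 8.1 kg.
Tool frame: the origin (TCP) lies at the very end of the fingers, on their centre line; the grasp point (between the pads) lies robot.grip_point_offset behind it (robot.grip_point_offset is the distance from the TCP to the grasp point, in m); z points along the fingers, y is the line along which they close (so a half turn about z gives the same grasp; the last joint's range is limited). The gripper opens to 93 mm and grips with 3 to 60 N. Pads are 15 mm wide; open, the fingers measure 128 mm over their backs; the gripper's body (75 mm by 188 mm) begins 65 mm behind the grasp point.
Start: joints at [1.027, 0.13, 1.488, -0, 1.523, -0.085], TCP at [0.266, 0.538, 0.219] pointing down, gripper open.
Joint ranges: [-2.96, 2.96], [-0.89, 2.26], [0.02, 2.5], [-1.34, 4.48], [0, 2.73], [-2.66, 2.66]. Speed limits (rad/s): [2.39, 2.39, 2.79, 3.14, 3.14, 3.14].

### API

Orientations are given as a rotation vector (axis times angle).
In Python, from plant import robot, eyes gives the robot as it stands. The module is installed in compiled form; this text tells all that it offers.
- The arm moves only by the tool apply_moves, never from a script. Its argument "steps" is one flat list of numbers, 7 for each row, row after row: the shift along the tool's x, y, z in units of 30 mm (1.0 is 30 mm), then the turn, a rotation vector about the tool's x, y, z in units of 6 degrees (1.0 is 6 degrees), then the opening in per cent of the stroke, from 0 (shut) to 100 (fully open). In form: [dx, dy, dz, ax, ay, az, fingers, dx, dy, dz, ax, ay, az, fingers, ...]. A call has 1 to 12 rows; each row shifts and turns the commanded pose from where the row before left it, along the tool's axes as they then stand; what a row does not reach is not made up. A row lasts 1/12 s, in which the tool goes at most 41.7 mm and 7.16 degrees, less where a joint would pass 70% of its speed; a pose out of reach is approached as far as the arm can. A call is refused whole if a number of a shift passes 1 or a number of a turn 1, either way. A call with a gripper value outside its range is refused whole. The fingers move at their own pace and stop on an object; "grip_force" is the grip in N (left out, the last holds). Time passes only in rows, so rows that do not move let the fingers close. It gives the time, the measured TCP pose, the force, the opening and the grip force at its end, in the units of the state.
- robot.read_state(): the state, without advancing time (a new reading comes with each control period).
- eyes.read_camera(name): name is "scene" or "top"; returns the picture (384x512x3 uint8, red, green, blue); there is no depth.
- eyes.calibration(name): a dict with "K" (3x3 intrinsics, pixels), "R" (3x3) and "t" (3): a world point X has camera coordinates R X + t. Camera axes: x right, y down, z forward; pixel columns grow to the right and rows downward; lengths in m; the calibration is good to about 2 mm. A picture is of the moment at which its call begins. calibration takes no time and is no camera call.
- robot.close_job(): hands the job in; it is judged then, once.
Trained networks look in the newest picture that a camera, given by its name, has taken for a name from the list of things; names that differ only in an ending like _2 or _b are one class to them, and where a whole thing is asked for, a point or a joint stands for the part that bears it (a point fixed in the world has none). Each returns a list of dicts, best first, with "conf" (0 to 1); they miss things now and then, are a little off and sometimes report something else, mostly with a low value. They report only what shows in the picture. A call takes as long as a camera call.
- eyes.search_frame(camera, thing): "rect" ([left, top, width, height] in pixels, round what is visible of it).
- eyes.place_of(camera, thing): "xy" ([column, row] in pixels: a listed point, or the origin of a listed thing).
The state is a dict: "t": time; "q": joint angles; "dq": joint speeds; "joint_torque": joint torques, N m; "tool_pos": TCP position; "orientation": TCP orientation; "force": force on the tool from outside, world axes, zero at the start; "wrist_torque": the same for the moment, N m; "opening": finger opening in m; "gripper_force": force on a finger pad.
Only numpy, scipy, OpenCV 4.12 (cv2) and the standard library are available. Lean on these libraries where they do the work, as an engineer would, in place of code of your own. Each camera call takes 0.05 s, during which the arm holds its last target. There are 200 camera calls.

### The job

Two wooden boxes with hinged lids stand here. Open the long, low one on the board over the hob, which holds the teaspoons: lift its lid by the bar handle, up and over past upright, until it leans back on its stop and stays open. Leave the shorter, taller tea box shut and do not knock over the salt shaker.

Things in the scene. Friction and masses are not known exactly. Their poses are not given: they have to be found in the camera images.
- spoon_box_lid (a joint): Lid hinge of the long low wooden box. 0 = shut, 1.57 = upright, 1.85 (106 degrees) = leaning back on its stop, two steel brackets behind the box. Light hinge: let go below upright the lid (about 0.2 kg, 10 mm thick) falls shut; let go at 1.65 or more it falls back on the stop and stays. The box is fixed: 90 mm deep (x), 156 mm long (y), 55 mm high, on a board 68 mm above the worktop.
- spoon_box_handle (a point): Middle of the lid's steel bar handle, the part to grasp: a round bar, 10 mm thick, straight for 46 mm along the hinge line (y), right above the lid's front edge, its centre 32 mm clear of the lid. In the lid's frame x -90, z +42 mm from the hinge. Gripped across, it turns between the fingers as the lid swings. The frame turns with the lid.
- spoon_box_hinge (a point): Middle of the long box's hinge line, on top of its far wall, 55 mm above the board. Frame of the box, not turning with the lid: y along the hinge line, -x towards the front and the handle, z up. Opening carries the handle up, then over towards +x. The solid open room door (x 0.17 to 0.22, y below 0.25, taller than the arm) bars a straight reach: lean the hand to the box's +y by 25 to 45 degrees.
- tea_box_lid (a joint): Hinge of the lid of the other, shorter and taller wooden box (90 mm deep, 110 mm long, 110 mm high) on the worktop to the right: 0 = shut. To be left shut.
- tea_box_handle (a point): The same kind of bar handle on the lid of the tea box, 152 mm above the worktop; not to be opened.
- salt_centre (a point): Centre (half-way up) of the salt shaker that stands on the left part of the board: glass with a grey top, 44 mm across, 90 mm high, loose. z is its upright axis.

How it is judged:
By the outcome, as a careful person would: the job done as asked, in the order asked, and still so for the second after the job is handed in, with the robot touching nothing.
It also fails if it takes over 35 s, if anything falls off the work surface, if the arm or the gripper's body presses on something with over 40 N, if the wrist force passes 120 N, or if a joint passes its speed limit or range.

## Working session

There is one attempt and no reset: what is moved stays moved. The work goes in short steps, Python scripts to look and compute and a tool call to move; the robot and the scene stay as the last step left them, time stands still between calls to the robot, and variables do not carry over. Pictures are saved under pics/ and viewed, at most 10 in all, crops included, and the job is handed in when it is done.

Besides the shell and the picture viewer there is one more tool, called after "Request:" by a JSON object that holds its "op" and its "data", one argument or row to a line. apply_moves: Moves the arm, as the interface text tells. Its arguments: {"type":"object","properties":{"steps":{"type":"array"},"grip_force":{"type":"number"}},"required":["steps"]}

```bash
mkdir -p pics; cat > h.py <<'E'
import numpy as np, cv2
from scipy.spatial.transform import Rotation as R
from scipy.optimize import least_squares
from plant import robot, eyes
def proj(c,X):
    k=eyes.calibration(c); p=np.array(k["K"])@(np.array(k["R"])@np.array(X)+np.array(k["t"])); return p[:2]/p[2]
def onz(c,px,z):
    k=eyes.calibration(c); K,Rm,t=map(np.array,(k["K"],k["R"],k["t"]))
    d=Rm.T@np.linalg.inv(K)@np.array([*px,1.]); o=-Rm.T@t
    return o+d*(z-o[2])/d[2]
def tri(obs):
    r=least_squares(lambda X:np.concatenate([proj(c,X)-p for c,p in obs]),[.5,.1,.1]); return r.x,abs(r.fun).max()
E
python3 - <<'E'
from h import *
np.set_printoptions(precision=4,suppress=True)
print(robot.grip_point_offset, robot.read_state())
for c in("scene","top"):
    im=eyes.read_camera(c); cv2.imwrite(f"pics/{c}0.png",im[...,::-1])
    for n in("spoon_box_handle","spoon_box_hinge","tea_box_handle","salt_centre"):
        print(c,n,[(np.round(d["xy"],1),round(d["conf"],2)) for d in eyes.place_of(c,n)][:3])
    for n in("spoon_box_lid",): print(eyes.search_frame(c,n)[:2])
E
```

```text
0.0188 {'t': 0.0, 'q': array([ 1.0266,  0.1312,  1.4893, -0.    ,  1.5229, -0.0854]), 'dq': array([ 0.0008, -0.0012,  0.0005, -0.0003,  0.0005,  0.0026]), 'joint_torque': array([ -0.0012, -55.9842, -49.1765,   0.0768,   0.0354,  -0.0002]), 'tool_pos': array([0.2654, 0.5375, 0.2176]), 'orientation': array([-0.7142, -3.0588,  0.0026]), 'force': array([ 0.221 ,  0.5071, -0.7242]), 'wrist_torque': array([-0.0143,  0.0022,  0.0642]), 'gripper_force': 0.0, 'opening': 0.0930699972155958}
scene spoon_box_handle [(array([286.1, 240.3]), 0.55)]
scene spoon_box_hinge [(array([276.8, 266.9]), 0.87), (array([264.6, 186. ]), 0.38)]
scene tea_box_handle [(array([264.1, 186.2]), 0.56)]
scene salt_centre [(array([246., 297.]), 0.76)]
[{'rect': [254.9, 236.0, 58.4, 39.0], 'conf': 0.97}]
top spoon_box_handle [(array([198.6, 236.3]), 0.9)]
top spoon_box_hinge [(array([175.6, 240.5]), 0.86)]
top tea_box_handle []
top salt_centre [(array([132.6, 229.7]), 0.55)]
[{'rect': [168.7, 220.8, 36.2, 46.4], 'conf': 0.94}]
```

View pics/scene0.png

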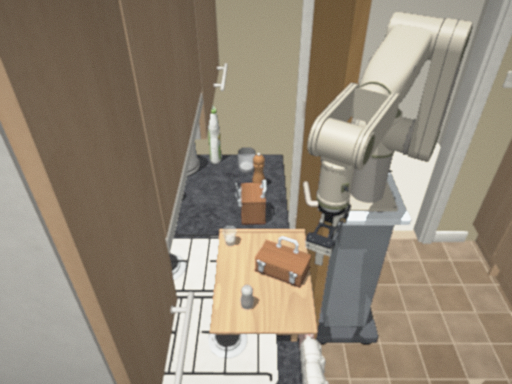

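View pics/top0.png

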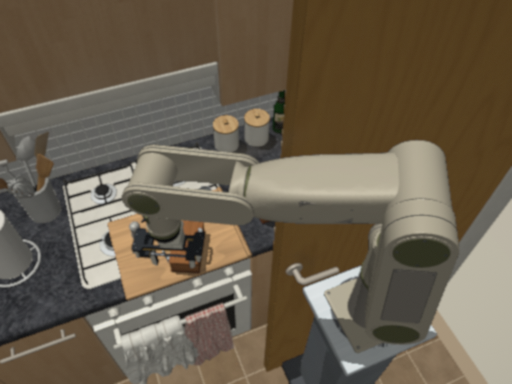

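The scene picture shows the spoon box at about (283,262), its bar handle at about (288,243) and the salt at (247,297). In the top picture the arm hides most of the box. Next I triangulate.

```bash
python3 - <<'E'
from h import *
np.set_printoptions(precision=4,suppress=True)
O={"handle":((286.1,240.3),(198.6,236.3),.165),"hinge":((276.8,266.9),(175.6,240.5),.123),"salt":((246,297),(132.6,229.7),.113)}
for n,(a,b,z) in O.items(): print(n,tri([("scene",a),("top",b)]),onz("scene",a,z),onz("top",b,z))
im=cv2.imread("pics/scene0.png")[215:315,205:325]; cv2.imwrite("pics/s1.png",cv2.resize(im,None,fx=6,fy=6,interpolation=3))
im=cv2.imread("pics/top0.png")[200:290,100:220]; cv2.imwrite("pics/t1.png",cv2.resize(im,None,fx=6,fy=6,interpolation=3))
for c in("scene","top"):
  k=eyes.calibration(c);print(-np.array(k["R"]).T@np.array(k["t"]))
E
```

```text
handle (array([0.3675, 0.4363, 0.1624]), np.float64(0.2470232427058079)) [0.3682 0.438  0.165 ] [0.365  0.4371 0.165 ]
hinge (array([0.4014, 0.5082, 0.1216]), np.float64(1.0967645974038476)) [0.3993 0.5127 0.123 ] [0.4042 0.5061 0.123 ]
salt (array([0.4942, 0.6264, 0.1237]), np.float64(0.6131190417794699)) [0.4934 0.6199 0.113 ] [0.504  0.6257 0.113 ]
[0.4626 1.3708 1.1118]
[-0.4128  0.5799  1.3847]
```

View pics/s1.png

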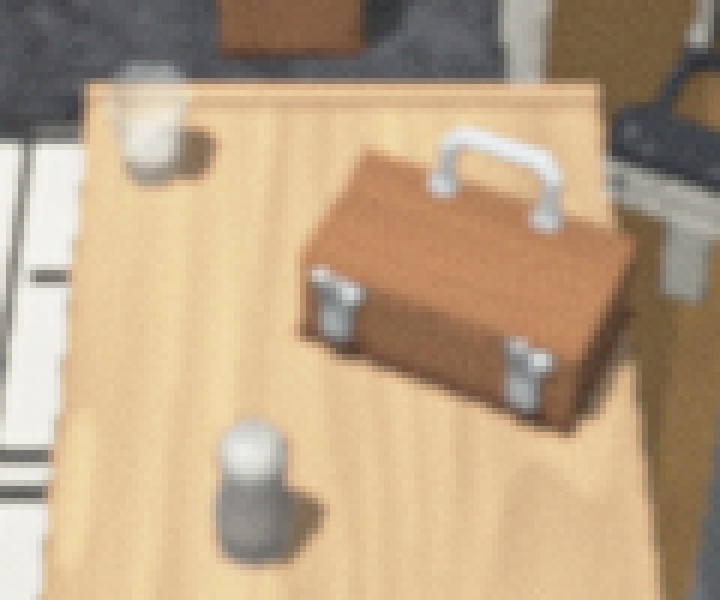

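View pics/t1.png

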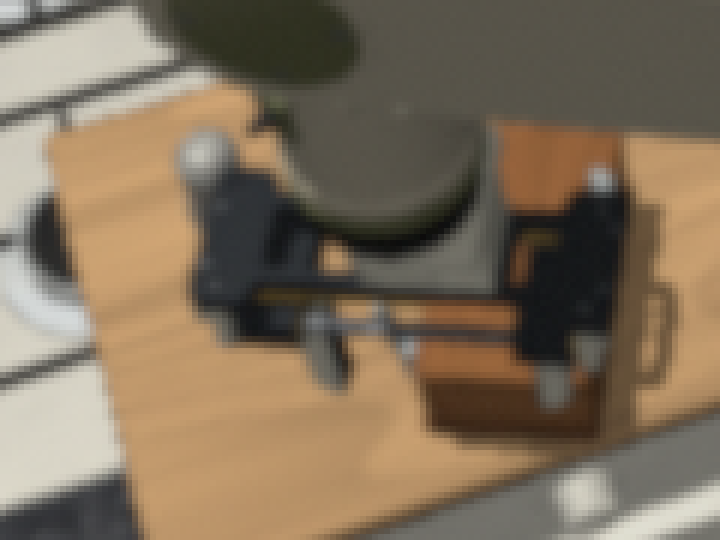

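The crop shows the lid's corners at about (368,150), (303,250), (572,365) and (632,240) in crop pixels. The hinge brackets face the camera, so the box front faces the robot's right, towards -y. I fit the box's pose to these.

```bash
cat >> h.py <<'E'
def boxpt(p,l):
    c,s=np.cos(p[2]),np.sin(p[2]); return np.array([p[0]+c*l[0]-s*l[1],p[1]+s*l[0]+c*l[1],.123+l[2]])
E
python3 - <<'E'
from h import *
np.set_printoptions(precision=4,suppress=True)
px=lambda u,v:np.array([205+u/6-.4,215+v/6-.4])
# lid top corners z=.133
C=[((368,150),None),((303,250),None),((572,365),None),((632,240),None)]
print([onz("scene",px(*u),.133) for u,_ in C])
# local: camera on +y side looking -y; image right = world -x
obs=[((-.09,-.078,.01),px(368,150)),((0,-.078,.01),px(303,250)),((0,.078,.01),px(572,365)),((-.09,.078,.01),px(632,240)),((-.09,0,.042),np.array([286.1,240.3])),((-.09,0,.042),px(510,145))]
f=lambda p:np.concatenate([proj("scene",boxpt(p,l))-q for l,q in obs]+[(proj("top",boxpt(p,(-.09,0,.042)))-[198.6,236.3])])
r=least_squares(f,[.4,.508,1.1],loss="soft_l1"); print(r.x,np.degrees(r.x[2]),r.fun.round(1)); 
print(boxpt(r.x,(-.09,0,.042)))
for z in(.163,): print(proj("scene",boxpt(r.x,(-.09,0,.042))), px(505,145))
E
```

```text
[array([0.4316, 0.4034, 0.133 ]), array([0.4672, 0.4775, 0.133 ]), array([0.3311, 0.5549, 0.133 ]), array([0.2926, 0.4699, 0.133 ])]
[0.4014 0.517  1.1126] 63.74644887698053 [ 0.  -0.4 -1.3  1.2 -0.2 -0.9  0.3  0.2  2.  -0.4 -1.5  1.2  0.6  0.8]
[0.3616 0.4363 0.165 ]
[288.1412 239.9248] [288.7667 238.7667]
```

```bash
cat >> h.py <<'E'
np.set_printoptions(precision=4,suppress=True)
P=np.array([.401,.517,1.1126])
G=float(robot.grip_point_offset)
def tgt(lean,pitch,flip=0,p=None):
    """orientation: tool y=box x; hand leans to box +y by lean, pitched about bar by pitch (+ = hand towards box +x)"""
    p=P if p is None else p
    B=R.from_euler("z",p[2])
    z=np.array([0,-np.sin(lean),-np.cos(lean)]); y=np.array([1.,0,0])*(-1 if flip else 1)
    M=np.column_stack([np.cross(y,z),y,z]); M=R.from_euler("y",pitch).as_matrix()@M
    return B*R.from_matrix(M)
def handle(th,p=None):
    p=P if p is None else p
    a=np.arctan2(42,-90)-th; r=np.hypot(.09,.042); return boxpt(p,(r*np.cos(a),0,r*np.sin(a)))
def rows(pt,Rt,back=0.,n=None,s=None):
    s=s or robot.read_state(); R0=R.from_rotvec(s["orientation"]); z=Rt.as_matrix()[:,2]
    T=pt+z*(G-back); w=(R0.inv()*Rt).as_rotvec(); d=R0.inv().apply(T-s["tool_pos"])
    print("tcp target",T,"total shift(30mm, tool now)",d/.03,"turn(6deg)",np.degrees(w)/6)
    print("total shift in target tool axes",Rt.inv().apply(T-s["tool_pos"])/.03)
E
python3 - <<'E'
from h import *
s=robot.read_state(); print(R.from_rotvec(s["orientation"]).as_matrix())
for f in(0,1):
  for l in(35,40): print(f,l); rows(handle(0),tgt(np.radians(l),0,f),.11)
E
```

```text
[[-0.8966  0.4428  0.    ]
 [ 0.4428  0.8966 -0.    ]
 [-0.     -0.     -1.    ]]
0 35
tcp target [0.3143 0.4594 0.2397] total shift(30mm, tool now) [-2.6108 -1.6302 -0.7017] turn(6deg) [-0.0017 -5.833  -0.0053]
total shift in target tool axes [-2.5404 -1.6317  0.9221]
0 40
tcp target [0.3086 0.4622 0.2349] total shift(30mm, tool now) [-2.4004 -1.6303 -0.5403] turn(6deg) [-0.002  -6.6664 -0.0053]
total shift in target tool axes [-2.1854 -1.6317  1.1284]
1 35
tcp target [0.3143 0.4594 0.2397] total shift(30mm, tool now) [-2.6108 -1.6302 -0.7017] turn(6deg) [-9.0191  0.0027 28.6066]
total shift in target tool axes [2.5404 1.6317 0.9221]
1 40
tcp target [0.3086 0.4622 0.2349] total shift(30mm, tool now) [-2.4004 -1.6303 -0.5403] turn(6deg) [-10.2584   0.003   28.1861]
total shift in target tool axes [2.1854 1.6317 1.1284]
```

Request:
{"op": "apply_moves", "data": {
  "steps": [0, 0, -1, 0, 0, 0, 100, 0, 0, -0.5, 0, -1, 0, 100, 0, 0, 0, 0, -1, 0, 100, 0, 0, 0, 0, -1, 0, 100, 0, 0, 0, 0, -1, 0, 100, 0, 0, 0, 0, -1, 0, 100, 0, 0, 0, 0, -1, 0, 100, 0, 0, 0, 0, 0, 0, 100, 0, 0, 0, 0, 0, 0, 100],
  "grip_force": 20
}}

```text
t: 1.35
tool_pos: [0.2641, 0.5382, 0.2619]
orientation: [0.569, 2.46, -0.189]
force: [-0.9, -0.1, -0.9]
opening: 0.093
gripper_force: 0.0
```

```bash
python3 - <<'E'
from h import *
s=robot.read_state(); print(s["t"],s["q"],s["tool_pos"],s["force"])
rows(handle(0),tgt(np.radians(36),0),.11)
E
```

```text
1.35 [ 1.3879  0.2513  1.4041 -0.6026  1.6628  0.2696] [0.2641 0.5382 0.2619] [-0.9266 -0.0855 -0.8768]
tcp target [0.3131 0.46   0.2388] total shift(30mm, tool now) [-1.6626 -1.6193  2.1622] turn(6deg) [-0.0129 -0.0111  0.0365]
total shift in target tool axes [-1.6663 -1.6158  2.162 ]
```

Request:
{"op": "apply_moves", "data": {
  "steps": [-0.4, -0.4, 0.54, 0, 0, 0, 100, -0.4, -0.4, 0.54, 0, 0, 0, 100, -0.4, -0.4, 0.54, 0, 0, 0, 100, -0.46, -0.42, 0.54, 0, 0, 0, 100, 0, 0, 0, 0, 0, 0, 100, 0, 0, 0, 0, 0, 0, 100]
}}

```text
t: 1.85
tool_pos: [0.3158, 0.4585, 0.2414]
orientation: [0.579, 2.458, -0.185]
force: [-0.8, -0.1, -0.3]
opening: 0.0931
gripper_force: 0.0
```

```bash
python3 - <<'E'
from h import *
s=robot.read_state(); print(s["t"],s["q"],s["tool_pos"],s["force"])
A=[]
for c in("scene","top"):
    im=eyes.read_camera(c); cv2.imwrite(f"pics/{c}1.png",im[...,::-1])
    for n in("spoon_box_handle","spoon_box_hinge"):
        print(c,n,[(np.round(d["xy"],1),round(d["conf"],2)) for d in eyes.place_of(c,n)][:3])
    print("model",proj(c,handle(0)),proj(c,boxpt(P,(0,0,0))),"tcp",proj(c,s["tool_pos"]))
a=cv2.imread("pics/scene1.png")[200:300,235:335];b=cv2.imread("pics/top1.png")[190:290,120:220]
cv2.imwrite("pics/c1.png",cv2.resize(np.hstack([a,b]),None,fx=4,fy=4,interpolation=3))
rows(handle(0),tgt(np.radians(36),0),.0)
E
```

```text
1.85 [ 1.2724  0.0743  1.6377 -0.6167  1.5499  0.2161] [0.3158 0.4585 0.2414] [-0.83   -0.1461 -0.3376]
scene spoon_box_handle [(array([264.1, 187.6]), 0.73), (array([286.3, 238.2]), 0.57)]
scene spoon_box_hinge [(array([274.9, 271.1]), 0.8), (array([266.3, 188.7]), 0.29)]
model [288.2743 239.9215] [276.3021 267.9584] tcp [304.9008 227.445 ]
top spoon_box_handle [(array([199.6, 236.8]), 0.53)]
top spoon_box_hinge []
model [199.2101 237.1705] [172.5973 242.3516] tcp [194.5933 237.7672]
tcp target [0.3711 0.4314 0.1498] total shift(30mm, tool now) [ 0.0602 -0.035   3.7075] turn(6deg) [ 0.006  -0.0062 -0.0051]
total shift in target tool axes [ 0.0626 -0.0326  3.7075]
```

View pics/c1.png

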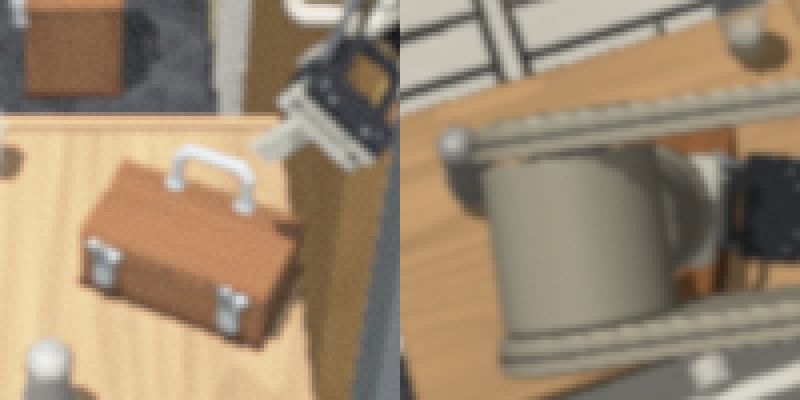

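The scene crop shows the bar from about (178,148) to (248,168), which is mid-pixel (288.6,240) and matches the model. I go in and close.

Request:
{"op": "apply_moves", "data": {
  "steps": [0.05, -0.03, 0.7, 0, 0, 0, 90, 0, 0, 0.7, 0, 0, 0, 80, 0, 0, 0.7, 0, 0, 0, 70, 0, 0, 0.6, 0, 0, 0, 70, 0, 0, 0.5, 0, 0, 0, 70, 0, 0, 0.4, 0, 0, 0, 70, 0, 0, 0, 0, 0, 0, 70, 0, 0, 0, 0, 0, 0, 70]
}}

```text
t: 2.82
tool_pos: [0.3697, 0.4312, 0.1519]
orientation: [0.574, 2.458, -0.188]
force: [-0.4, -1.1, -0.6]
opening: 0.0652
gripper_force: 0.0
```

```bash
python3 - <<'E'
from h import *
s=robot.read_state(); print(s["t"],s["q"],s["tool_pos"],s["force"],s["opening"])
im=eyes.read_camera("scene")[...,::-1]
cv2.imwrite("pics/c2.png",cv2.resize(im[200:290,240:340],None,fx=7,fy=6,interpolation=3)[:600])
rows(handle(0),tgt(np.radians(36),0),.0)
E
```

```text
2.8167 [ 1.1666  0.1247  1.7552 -0.6446  1.3544  0.2276] [0.3697 0.4312 0.1519] [-0.4491 -1.071  -0.6199] 0.06520391045822854
tcp target [0.3711 0.4314 0.1498] total shift(30mm, tool now) [0.0198 0.0061 0.1083] turn(6deg) [ 0.0015 -0.0006 -0.0059]
total shift in target tool axes [0.0198 0.0061 0.1083]
```

View pics/c2.png

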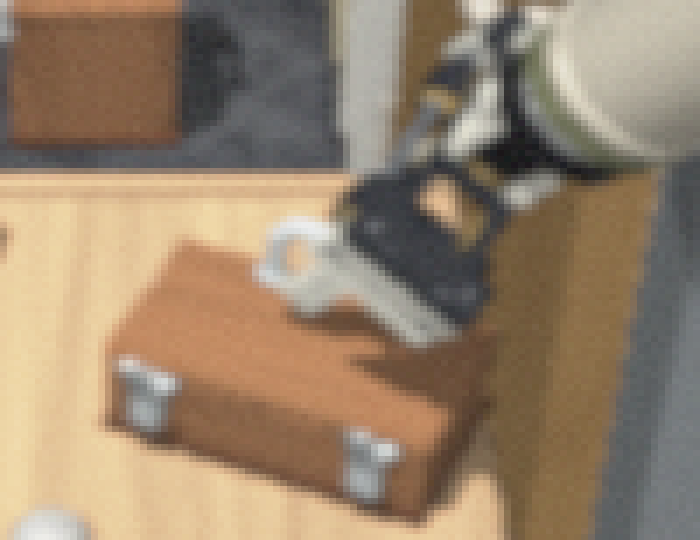

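The near fingertip lies just in front of the bar, over the right part of its span at about (300,285) in the crop, which is plausible. I close on it.

Request:
{"op": "apply_moves", "data": {
  "steps": [0, 0, 0, 0, 0, 0, 0, 0, 0, 0, 0, 0, 0, 0, 0, 0, 0, 0, 0, 0, 0, 0, 0, 0, 0, 0, 0, 0, 0, 0, 0, 0, 0, 0, 0, 0, 0, 0, 0, 0, 0, 0, 0, 0, 0, 0, 0, 0, 0, 0, 0, 0, 0, 0, 0, 0],
  "grip_force": 20
}}

```text
t: 3.53
tool_pos: [0.3699, 0.4313, 0.1522]
orientation: [0.574, 2.457, -0.186]
force: [-0.5, 0.8, -0.3]
opening: 0.0163
gripper_force: 0.0
```

Request:
{"op": "apply_moves", "data": {
  "steps": [0, 0, 0, 0, 0, 0, 0, 0, 0, 0, 0, 0, 0, 0, 0, 0, 0, 0, 0, 0, 0, 0, 0, 0, 0, 0, 0, 0]
}}

```text
t: 3.87
tool_pos: [0.3698, 0.431, 0.1522]
orientation: [0.574, 2.457, -0.187]
force: [-2.4, -2.3, 2.2]
opening: 0.0095
gripper_force: 20.0
```

```bash
python3 - <<'E'
from h import *
s=robot.read_state(); print(s["opening"],s["gripper_force"],s["force"])
Rt=tgt(np.radians(36),0); 
h0=handle(0)
for d in range(10,111,10): print(d, Rt.inv().apply(handle(np.radians(d))-handle(np.radians(d-10)))/.03)
E
```

```text
0.009467814375136326 20.005296170711517 [-2.3666 -2.3365  2.2307]
10 [-0.2937  0.2887 -0.4042]
20 [-0.2598  0.3711 -0.3575]
30 [-0.218   0.4422 -0.3   ]
40 [-0.1695  0.4998 -0.2333]
50 [-0.1159  0.5423 -0.1595]
60 [-0.0588  0.5683 -0.0809]
70 [0.0001 0.5771 0.0001]
80 [0.059  0.5683 0.0812]
90 [0.1161 0.5422 0.1598]
100 [0.1697 0.4997 0.2336]
110 [0.2181 0.442  0.3002]
```

Request:
{"op": "apply_moves", "data": {
  "steps": [-0.15, 0.14, -0.2, 0, 0, 0, 0, -0.15, 0.15, -0.2, 0, 0, 0, 0, -0.13, 0.18, -0.18, 0, 0, 0, 0, -0.13, 0.19, -0.18, 0, 0, 0, 0, -0.11, 0.22, -0.15, 0, 0, 0, 0, -0.11, 0.22, -0.15, 0, 0, 0, 0, 0, 0, 0, 0, 0, 0, 0, 0, 0, 0, 0, 0, 0, 0]
}}

```text
t: 4.53
tool_pos: [0.3849, 0.4618, 0.1941]
orientation: [0.575, 2.456, -0.184]
force: [-7.9, -4.5, 8.7]
opening: 0.0095
gripper_force: 20.0
```

```bash
cat > st.py <<'E'
from h import *
s=robot.read_state(); Rm=R.from_rotvec(s["orientation"]).as_matrix(); g=s["tool_pos"]-Rm[:,2]*G
B=R.from_euler("z",P[2]); l=B.inv().apply(g-[P[0],P[1],.123])
print("grip in box frame",l,"r",np.hypot(l[0],l[2]),"theta",25+np.degrees(np.pi-0)-25-np.degrees(np.arctan2(l[2],l[0]))-25.0)
print("force box",B.inv().apply(s["force"]),s["opening"],s["gripper_force"],"q",s["q"],"t",s["t"],"torque",s["wrist_torque"])
E
python3 st.py
```

```text
grip in box frame [-0.0567  0.001   0.0863] r 0.10326441878590593 theta 31.714139895922727
force box [-7.5536  5.1172  8.7252] 0.009480781262380052 20.023332238197327 q [ 1.1634  0.1669  1.6272 -0.6362  1.4191  0.1752] t 4.5333 torque [-0.9315  0.5557 -0.6859]
```

Request:
{"op": "apply_moves", "data": {
  "steps": [-0.1, 0.22, -0.15, 0, 0, 0, 0, -0.1, 0.23, -0.15, 0, 0, 0, 0, -0.06, 0.25, -0.1, 0, 0, 0, 0, -0.06, 0.27, -0.08, 0, 0, 0, 0, -0.03, 0.28, -0.04, 0, 0, 0, 0, -0.03, 0.28, -0.04, 0, 0, 0, 0, 0, 0.29, 0, 0, 0, 0, 0, 0, 0.29, 0, 0, 0, 0, 0, 0, 0, 0, 0, 0, 0, 0, 0, 0, 0, 0, 0, 0, 0]
}}

```text
t: 5.37
tool_pos: [0.4124, 0.5189, 0.2131]
orientation: [0.574, 2.457, -0.183]
force: [-3.4, 1.7, 4.9]
opening: 0.0092
gripper_force: 20.0
```

```bash
python3 st.py
```

```text
grip in box frame [0.0068 0.0017 0.1053] r 0.10556117998923924 theta 68.66941267778431
force box [-0.006   3.769   4.9209] 0.009246177554835724 19.98797357082367 q [ 1.1594  0.3144  1.4194 -0.6318  1.4645  0.1351] t 5.3667 torque [0.1998 0.2416 0.1566]
```

Request:
{"op": "apply_moves", "data": {
  "steps": [0.03, 0.3, 0.05, 0, 0, 0, 0, 0.03, 0.3, 0.05, 0, 0, 0, 0, 0.06, 0.28, 0.09, 0, 0, 0, 0, 0.06, 0.28, 0.09, 0, 0, 0, 0, 0.09, 0.26, 0.13, 0, 0, 0, 0, 0.09, 0.26, 0.13, 0, 0, 0, 0, 0, 0, 0, 0, 0, 0, 0, 0, 0, 0, 0, 0, 0, 0]
}}

```text
t: 6.03
tool_pos: [0.4341, 0.5641, 0.1924]
orientation: [0.572, 2.459, -0.183]
force: [-4.9, 4.6, 1.2]
opening: 0.0093
gripper_force: 20.0
```

```bash
python3 st.py; python3 - <<'E'
from h import *
im=eyes.read_camera("scene")[...,::-1]
cv2.imwrite("pics/c3.png",cv2.resize(im[200:300,230:340],None,fx=6,fy=6,interpolation=3))
E
```

```text
grip in box frame [0.0569 0.0021 0.0846] r 0.10197093426663248 theta 98.90387990606962
force box [1.953  6.4694 1.18  ] 0.00925040510022225 19.968634843826294 q [ 1.156   0.4605  1.2733 -0.6303  1.4622  0.1306] t 6.0333 torque [0.7919 0.9706 0.2571]
```

View pics/c3.png

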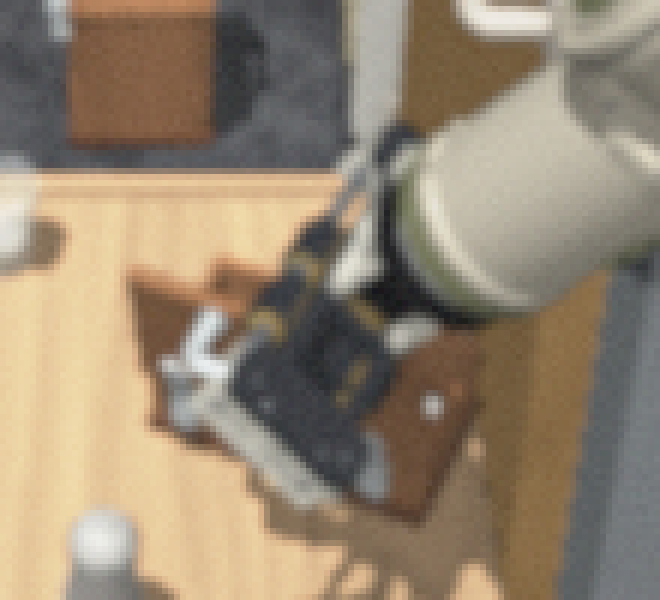

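The picture shows the lid past upright with the bar still between the fingers, and the salt standing at (100,540) in the crop. I go a few degrees more, then open slightly.

Request:
{"op": "apply_moves", "data": {
  "steps": [0.1, 0.23, 0.15, 0, 0, 0, 0, 0, 0, 0, 0, 0, 0, 0, 0, 0, 0, 0, 0, 0, 15, 0, 0, 0, 0, 0, 0, 22, 0, 0, 0, 0, 0, 0, 24, 0, 0, 0, 0, 0, 0, 24, 0, 0, 0, 0, 0, 0, 24]
}}

```text
t: 6.67
tool_pos: [0.4387, 0.5684, 0.1872]
orientation: [0.574, 2.457, -0.187]
force: [0.4, -0.1, 0.5]
opening: 0.0222
gripper_force: 0.0
```

```bash
python3 st.py
```

```text
grip in box frame [0.0628 0.     0.0794] r 0.10121524697626205 theta 103.32540982953938
force box [ 0.0768 -0.4416  0.4533] 0.022183778650861307 0.0 q [ 1.1533  0.4824  1.2551 -0.6323  1.4606  0.1319] t 6.6667 torque [0.1017 0.2947 0.0503]
```

Request:
{"op": "apply_moves", "data": {
  "steps": [0, 0, -0.3, 0, 0, 0, 24, 0, 0, -0.4, 0, 0, 0, 24, 0, 0, -0.5, 0, 0, 0, 24, 0, 0, -0.6, 0, 0, 0, 24, 0, 0, -0.7, 0, 0, 0, 24, 0, 0, -0.8, 0, 0, 0, 24, 0, 0, -0.8, 0, 0, 0, 24, 0, 0, -0.6, 0, 0, 0, 24, 0, 0, 0, 0, 0, 0, 24, 0, 0, 0, 0, 0, 0, 24]
}}

```text
t: 7.5
tool_pos: [0.3633, 0.6069, 0.3035]
orientation: [0.573, 2.457, -0.181]
force: [-0.6, -0.3, -0.2]
opening: 0.0224
gripper_force: 0.0
```

```bash
python3 - <<'E'
from h import *
s=robot.read_state(); print(s["t"],s["tool_pos"],s["force"])
im=eyes.read_camera("scene")[...,::-1]
print(eyes.place_of("scene","spoon_box_handle"),proj("scene",handle(1.85)))
cv2.imwrite("pics/c4.png",cv2.resize(im[150:320,200:340],None,fx=3.5,fy=3.5,interpolation=3))
E
```

```text
7.5 [0.3633 0.6069 0.3035] [-0.5828 -0.2875 -0.1798]
[{'xy': [267.4, 265.2], 'conf': 0.61}] [267.8624 266.276 ]
```

View pics/c4.png

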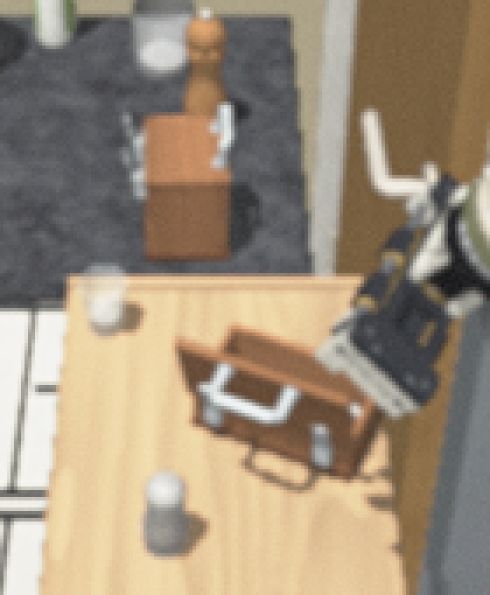

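The lid leans open on its stop with the handle at (267,265), where the model puts it at 1.85. The salt is standing, the tea box is shut and the gripper is clear, so I hand in.

```bash
python3 -c "
from plant import robot
print(robot.close_job())"
```

```text
the job is handed in; nothing more can be done
None
```

The spoon box lid is open and leaning on its stop, the tea box is still shut, the salt shaker is standing, and I handed the job in about 7.5 s into the 35 s limit (the hand-in gave no verdict).

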